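Load a colour pot into the click-stop carousel and advance it

TASK

Put the loose lidded pot into the empty pocket that stands at the carousel's pointer: press it lightly (never with more than about 25 N, the glaze is brittle) and turn it by feel until the slots in its foot drop over the driver bar in the pocket, then press it fully home, upright. Then turn the carousel by its knob one click anticlockwise, seen from above, so that the next empty pocket clicks in at the pointer. Do not turn it the other way or past that click, keep the pot upright, and leave the cup and the bottle where they are.

Things in the scene. Friction and masses are not known exactly. Their poses are not given: they have to be found in the camera images.
- pot: The loose pot: upright cylinder 44 mm in diameter, 70 mm tall, 0.10 to 0.21 kg; white, with a fixed lid (top 18 mm, same diameter, thin grey line below it). Its foot is cut by two crossing slots, 9.5 mm wide and 7.5 mm deep, along its x and y axes, leaving four small square feet. The carousel holds three more pots of the same look, fixed. Origin: centre of its underside; z up.
- foot: Fixed round foot of the carousel. Origin on the turning axis at table level, z up; its -x axis points along the dark pointer arm to the pointer. On it an aluminium disc 266 mm across, top 40 mm above the table, with six grey cup-shaped pockets 60 degrees apart on a 100 mm radius (three hold pots, tops 110 mm above the table; three are empty) and a knob in the middle.
- pocket0 (a point): Centre of the floor of the empty pocket at the pointer, 40 mm above the table; turns with the wheel. Across the floor lies a steel driver bar 31 mm long, 6 mm wide, 6 mm high, at an angle that differs each time and is not measured. On the bar the pot stands 6 mm high; pressed lightly and turned up to 90 degrees it drops over the bar. It is home when its origin is here, on the floor.
- mouth0 (a point): Centre of that pocket's rim, 66 mm above the table. Round grey cup 26 mm deep, bore 45.6 mm, flared to 52 mm over the top 5 mm, 58 mm across outside. A sprung rubber pad in its hub side, 17 mm above the floor, pushes the pot against the outer wall: it does not drop in by its weight but must be pushed, 1 to 6 N over the last 13 mm. Bar and floor are rigid: 5 to 20 N per mm of push.
- pointer (a point): Top of the small square dark post (10 mm wide, 38 mm tall) at the end of the pointer arm, 153 mm from the turning axis, just outside the wheel.
- knob (a point): Grip point of the knob, on the turning axis, 122 mm above the table. The knob is a black upright bar 54 mm long, 14 mm thick, from 100 to 136 mm above the table, on a 36 mm hub; it turns with the wheel. This point's x axis lies along the 54 mm length, and its y axis across the 14 mm thickness.
- wheel (a joint): Angle of the wheel in rad, 0 at the start, growing anticlockwise seen from above. It rests in a click every 1.047 rad (60 degrees). To leave a click takes about 0.3 N m; the resistance falls until half way (0.52 rad), after which the wheel is drawn on into the next click by itself.
- cup: Bystander: white open cup, 64 mm across, 55 mm tall. Origin: centre of its underside.
- bottle: Bystander: slim white bottle with a narrow cap, 38 mm in diameter, 110 mm tall. Origin: centre of its underside.
There are look-alikes about, which are no part of the job. What is shaped like the pot but green is not meant.

How it is judged (in metres and radians):
On the way, in this order (a step that is already met when the one before it is completed fails the run):
1. the pot is fully home in the pocket at the pointer, upright, before the carousel is turned (horizontal distance between pot and pocket0 below 0.003 m and z of pot in the frame of pocket0 between -0.003 and 0.0017 m and angle between pot's own z axis and vertical below 0.06 rad and value of joint wheel between -0.15 and 0.15 rad), for 0.2 s.
2. the carousel stands one click further anticlockwise (value of joint wheel between 0.967 and 1.127 rad), for 0.2 s.
At the end, for the whole second after the job is handed in: The pot stands in its pocket: origin within 3 mm sideways of the pocket's floor centre and no more than 1.7 mm above it, tilted less than 0.06 rad, at rest, released; the wheel rests one click on, within 0.08 rad of 1.047 rad (all of step 2 and horizontal distance between pot and pocket0 below 0.003 m and z of pot in the frame of pocket0 between -0.003 and 0.0017 m and angle between pot's own z axis and vertical below 0.06 rad and linear speed of pot below 0.02 m/s); the robot touches nothing.
It fails at once if the pot and the carousel press on one another with more than 38 N in all (the clip's own squeeze is about 10 N of it) (contact force between pot and foot above 38 N).
It fails at once if the carousel is turned the wrong way or past the one click (value of joint wheel below -0.35 rad or value of joint wheel above 1.4 rad).
It fails at once if the pot is tipped over (more than 35 degrees) (angle between pot's own z axis and vertical above 0.61 rad).
It fails at once if the cup or the bottle is shifted by more than 30 mm (distance of any of cup, bottle from where it was at the start of the episode above 0.03 m).
It also fails if it takes over 70 s, if anything falls off the work surface, if the arm or the gripper's body presses on something with over 40 N, if the wrist force passes 120 N, or if a joint passes its speed limit or range.

ROBOT

A 6-joint arm with a two-finger parallel gripper is mounted at the origin on the work surface. World frame = base frame: x ahead of the robot, y to its left, z up, the work surface at z = 0. Lengths are in mm, angles in rad, forces in N, time in s.
With the tool pointing down it reaches from about 350 to 775 mm from the base axis. Payload 7.3 kg.
Tool frame: the origin (TCP) lies midway between the tips of the shut fingers; the grasp point (between the pads) lies 19 mm behind it; z points along the fingers, x is the direction in which the jaws open and shut, and the axes are right-handed (so a half turn about z gives the same grasp; the last joint's range is limited). The gripper opens to 92 mm and grips with 3 to 60 N. Pads are 19 mm wide; open, the fingers measure 130 mm over their backs; the gripper's body (75 mm by 190 mm) begins 47 mm behind the grasp point.
Start: joints at [-1.407, 0.342, 1.524, -0, 1.275, -0.146], TCP at [160.078, -500.02, 226.741] pointing down, gripper open.
Joint ranges: [-2.53, 2.53], [-0.77, 2.02], [0.04, 2.7], [-1, 4.14], [0.28, 2.66], [-3.11, 3.11]. Speed limits (rad/s): [2.57, 2.57, 3.14, 3.14, 3.14, 3.14].

INTERFACE

Orientations are given as [roll, pitch, yaw] about the fixed x, y, z axes, in that order (R = Rz(yaw) Ry(pitch) Rx(roll)).
In Python, from plant import bot gives the robot as it stands.
- The arm moves only by the shell command python3 -m pendant 'ROWS' [OPENING]. ROWS is JSON, a list of rows, each an object with "linear": the shift along the world's x, y, z in mm, a list of three; "twist": the turn about the world's z in degrees. In form: [{"linear": [x, y, z], "twist": twist}, ...]. A call has 1 to 20 rows; each row is the pose to reach, as a shift and turn from the pose commanded when the call began; what a row does not reach only later rows make up. A row lasts 1/8 s, in which the tool goes at most 62.5 mm and 10.7 degrees, less where a joint would pass 70% of its speed; a pose out of reach is approached as far as the arm can. A call with a gripper value outside its range is refused whole. OPENING is the closure in counts, from 0 (fully open) to 255 (shut), set as the call begins (- or left out, the last holds). The fingers move at their own pace and stop on an object; the grip force is fixed at half the most. Time passes only in rows, so rows that repeat a pose let the fingers close. It gives the time, the measured TCP pose, the force and the opening at its end, in the units of the state.
- bot.get_obs(): the state, without advancing time (a new reading comes with each control period).
- bot.capture(name): name is "side" or "top"; returns a dict with "frame" (400x640x3 uint8, blue, green, red), "z_map" (400x640 float32, mm along the optical axis (not along the pixel's ray), 0 where there is no reading), "fx", "fy", "cx", "cy" (pixels), "rvec" (rotation vector, rad) and "tvec" (3), from world to camera coordinates, as OpenCV has them. Camera axes: x right, y down, z forward; pixel columns grow to the right and rows downward; lengths in mm; the calibration is good to about 2 mm. A picture is of the moment at which its call begins.
- bot.close_job(): hands the job in, once; it reports no verdict.
The state is a dict: "time": time; "joint_positions": joint angles; "dq": joint speeds; "tau": joint torques, N m; "tool_pos": TCP position; "tcp_rot": TCP orientation; "contact_force": force on the tool from outside, world axes, zero at the start; "moment": the same for the moment, N m; "grip_width": finger opening in mm.
Only numpy, scipy, OpenCV 4.12 (cv2) and the standard library are available. Lean on these libraries where they do the work, as an engineer would, in place of code of your own. Each camera call takes 0.05 s, during which the arm holds its last target. There are 200 camera calls.

## Working session

There is one attempt and no reset: what is moved stays moved. The work goes in short steps, Python scripts to look and compute and a shell command to move; the robot and the scene stay as the last step left them, time stands still between calls to the robot, and variables do not carry over. Pictures are saved under pics/ and viewed, about 8 in all and at most 12, crops included, and the job is handed in when it is done.

```bash
mkdir -p pics; ls; cat > h.py <<'E'
import numpy as np, cv2
from plant import bot
def cap(n):
    c=bot.capture(n); R=cv2.Rodrigues(np.array(c["rvec"],float))[0]; t=np.array(c["tvec"],float).ravel()
    z=c["z_map"].astype(float); v,u=np.mgrid[:z.shape[0],:z.shape[1]]
    P=np.stack([(u-c["cx"])/c["fx"]*z,(v-c["cy"])/c["fy"]*z,z],-1)
    W=(P-t)@R; W[z==0]=np.nan
    return c,R,t,W
E
python3 - <<'E'
from h import *
print(bot.get_obs())
for n in("top","side"):
    c,R,t,W=cap(n); cv2.imwrite(f"pics/{n}0.png",c["frame"]); np.savez(f"{n}0.npz",W=W,f=c["frame"],R=R,t=t,k=[c["fx"],c["fy"],c["cx"],c["cy"]]); print(n,-R.T@t,R.round(2).tolist(),c["fx"],c["cx"],c["cy"])
E
```

```text
pics
{'time': 0.0, 'joint_positions': array([-1.40699432e+00,  3.42752425e-01,  1.52500291e+00,  2.08627413e-05,
        1.27540371e+00, -1.46023181e-01]), 'dq': array([ 0.00050773,  0.00128969,  0.00162503, -0.00015812,  0.00130946,
       -0.0006409 ]), 'tau': array([ 2.91511487e-04, -4.31240988e+01, -2.44221067e+01,  7.18244794e-02,
        5.60668332e-02, -1.52591251e-04]), 'tool_pos': array([ 160.01791779, -499.59766274,  226.03447418]), 'tcp_rot': array([-3.14134500e+00,  1.54681952e-03, -1.26097704e+00]), 'contact_force': array([-0.20816943, -0.35749443, -0.41780183]), 'moment': array([-0.05106088,  0.02376997, -0.0152461 ]), 'grip_width': 91.92168337947105}
top [ 480.01061088 -108.79930029  770.82694321] [[-0.0, -1.0, -0.04], [-0.99, 0.01, -0.14], [0.14, 0.04, -0.99]] 375.17986788402334 313.0111065065657 197.15741980559866
side [479.2546549  491.42374299 860.87766413] [[-0.99, -0.16, 0.01], [-0.14, 0.79, -0.6], [0.09, -0.59, -0.8]] 441.84050923705877 319.8629582897397 196.16214974240302
```

View pics/top0.png

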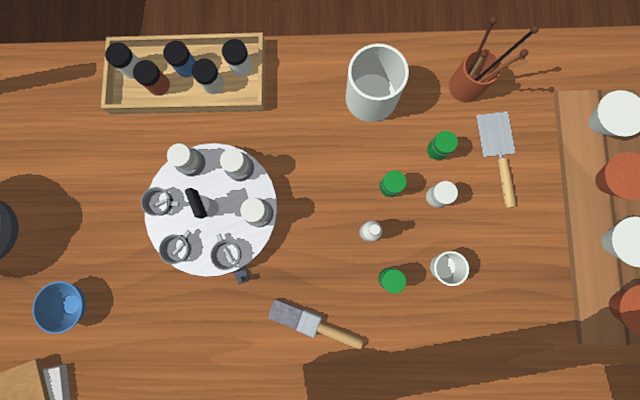

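View pics/side0.png

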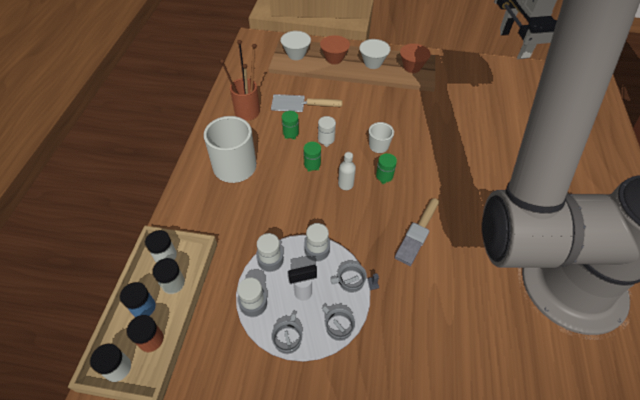

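Top view: the carousel hub is at (196,203), with empty pockets at (159,201), (176,248) and (228,252). The last of these is at the pointer post (241,276).

Candidates for the pot:
- White lidded cylinder at (442,194).
- Green look-alikes at (443,145), (393,184) and (392,281).
- Bottle at (370,231), with its narrow cap.
- Open cup at (450,268).
- Three fixed pots on the wheel.

I choose (442,194), which is (327,130) in the side view. Next I measure it and check it in a crop.

```bash
cat > m.py <<'E'
from h import *
from scipy.optimize import least_squares
def circ(P,r=None):
    x0=[*P.mean(0),r or 20]
    f=lambda p:np.hypot(P[:,0]-p[0],P[:,1]-p[1])-(r or p[2])
    return least_squares(f,x0,loss="soft_l1",f_scale=1).x
E
python3 - <<'E'
from m import *
D={n:np.load(f"{n}0.npz") for n in("top","side")}
def box(W,cx,cy,r,z0,z1):
    m=(np.hypot(W[...,0]-cx,W[...,1]-cy)<r)&(W[...,2]>z0)&(W[...,2]<z1); return W[m]
for n,px in(("top",(442,190)),("side",(327,125))):
    W=D[n]["W"]; print(n,"pot px",W[px[1],px[0]])
pw=D["top"]["W"][190,442]
for n in D:
    W=D[n]["W"]; 
    P=box(W,pw[0],pw[1],45,-5,90); zt=np.percentile(P[:,2],97)
    T=P[P[:,2]>zt-3]; S=P[(P[:,2]>12)&(P[:,2]<zt-6)]
    print(n,"pot ztop",zt,"n",len(T),len(S),"top mid",(T.max(0)+T.min(0))/2,np.ptp(T,0),"side fit",circ(S[:,:2],22))
# wheel disc
for n,px in(("top",(200,175)),("side",(300,330))):
    W=D[n]["W"]; p=W[px[1],px[0]]; print(n,"disc px",p)
    c=D["top"]["W"][203,196]
    P=box(W,c[0],c[1],200,33,46); h=cv2.convexHull(P[:,:2].astype(np.float32))[:,0]
    print("disc",np.median(P[:,2]),circ(h.astype(float)), "knob px",D["top"]["W"][203,196])
for n,px in(("top",(242,276)),("side",(375,276))):
    W=D[n]["W"]; q=W[px[1]-8:px[1]+9,px[0]-8:px[0]+9].reshape(-1,3); q=q[(q[:,2]>30)&(q[:,2]<42)]
    print(n,"pointer",W[px[1],px[0]],np.median(q,0),len(q))
for n,px in(("bottle",(370,231)),("cup",(450,268)),("g1",(443,140)),("g2",(393,182)),("g3",(392,281))): print(n,D["top"]["W"][px[1],px[0]].round())
a=D["top"]["f"][150:240,390:500]; b=D["side"]["f"][85:175,270:380]
c=D["top"]["f"][135:290,130:290]
cv2.imwrite("pics/crop1.png",np.hstack([cv2.resize(np.vstack([a,b]),None,fx=3,fy=3,interpolation=2),cv2.resize(c,(460,540),interpolation=2)]))
E
```

```text
top pot px [ 587.19889139 -320.74055481   70.01768475]
side pot px [ 581.20307714 -315.50482347   71.20072473]
top pot ztop 71.47343487062703 n 373 180 top mid [ 583.40756136 -327.86718771   70.91620337] [41.95205368 41.78303982  4.87607891] side fit [ 583.17520595 -328.60519574   22.        ]
side pot ztop 72.55475645713452 n 131 251 top mid [ 585.23986132 -323.80660117   72.32281732] [42.00216559 41.6937857   5.4984269 ] side fit [ 584.8350677  -326.62690044   22.        ]
top disc px [628.26219546 149.32731527  37.35194003]
disc 39.47258074357878 [560.20224583 125.5021095  132.40004048] knob px [559.55280294 121.00382969 132.69951884]
side disc px [550.44080858 213.24202027  66.75823677]
disc 40.746626178187725 [561.67591093 127.85028029 132.58691536] knob px [559.55280294 121.00382969 132.69951884]
top pointer [426.20210321  66.27056938   8.55286428] [422.60635518  65.769241    37.73950475] 47
side pointer [422.43862152  67.13924381  38.0092598 ] [422.45502578  69.0782137   38.19861893] 36
bottle [ 510. -181.  110.]
cup [ 441. -348.    4.]
g1 [ 684. -328.   69.]
g2 [ 604. -231.   69.]
g3 [ 421. -223.   69.]
```

View pics/crop1.png

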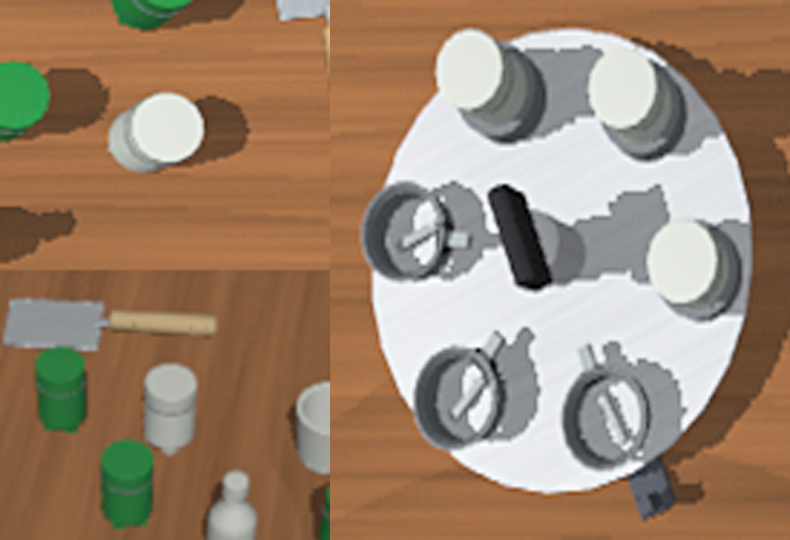

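The crop confirms the choice: a white pot with a grey line under its lid and its feet visible, at (584,-327), top at about 71 mm. The pocket at the pointer shows its bar. Next I measure the rim, knob and bar.

```bash
python3 - <<'E'
from m import *
D={n:np.load(f"{n}0.npz") for n in("top","side")}
F=np.array([561,126.7])
for n in D:
    W=D[n]["W"]; d=np.hypot(W[...,0]-469,W[...,1]-87)
    r=W[(d<34)&(W[...,2]>64)&(W[...,2]<69)]; print(n,"rim",len(r),circ(r[:,:2]),np.median(r[:,2]))
    c=circ(r[:,:2])[:2]; d=np.hypot(W[...,0]-c[0],W[...,1]-c[1])
    b=W[(d<19)&(W[...,2]>43.5)&(W[...,2]<50)]; fl=W[(d<19)&(W[...,2]<42)]
    if len(b)>5:
        v=np.linalg.svd(b[:,:2]-b[:,:2].mean(0))[2][0]; print("  bar",len(b),b.mean(0),np.degrees(np.arctan2(v[1],v[0])),np.ptp(b,0), "floor",len(fl))
    d=np.hypot(W[...,0]-F[0],W[...,1]-F[1]); k=W[(d<35)&(W[...,2]>131)]
    rc=cv2.minAreaRect(k[:,:2].astype(np.float32)); v=np.linalg.svd(k[:,:2]-k[:,:2].mean(0))[2][0]
    print("  knob",len(k),rc,np.degrees(np.arctan2(v[1],v[0])),np.median(k[:,2]))
    # five other pots/pockets
    for a in (60,120,180,240,300):
        th=np.arctan2(87-126.7,469-561)+np.radians(a); q=F+100*np.array([np.cos(th),np.sin(th)])
        m=(np.hypot(W[...,0]-q[0],W[...,1]-q[1])<30)&(W[...,2]>60)&(W[...,2]<115); print("   ",a,q.round(),W[m][:,2].max())
E
```

```text
top rim 140 [469.06157378  85.6670462   26.68736515] 65.27864382642836
  bar 44 [468.91149053  85.56612742  45.4392946 ] -150.60797107209547 [26.77554532 18.18161234  4.27908924] floor 226
  knob 250 ((560.4381103515625, 125.75347900390625), (53.62083053588867, 14.731294631958008), 24.37167739868164) -156.60258831012723 135.07371962921388
    60 [549.  27.] 112.42376403790146
    120 [641.  67.] 113.0615342753929
    180 [653. 166.] 112.41688768926406
    240 [573. 226.] 68.30409425078803
    300 [481. 186.] 68.16110086389833
side rim 157 [470.75288567  88.07518708  26.12725386] 66.1075567294044
  bar 49 [469.00738734  87.69412883  45.99732548] 34.075028655960224 [28.3787026  26.02886778  5.19385187] floor 118
  knob 225 ((561.933837890625, 128.39453125), (53.04049301147461, 14.359429359436035), 24.72171401977539) 23.04343521477282 136.06639276420083
    60 [549.  27.] 114.40358281120935
    120 [641.  67.] 114.0639286104502
    180 [653. 166.] 114.70967551869214
    240 [573. 226.] 70.2296867797713
    300 [481. 186.] 69.78369680205074
```

Measurements, averaging the two views, which differ by about 2 mm:

| Thing | Position or angle |
|---|---|
| Pot | (584,-327.6) |
| Pocket | (469.7,87), rim at about 66 mm |
| Wheel axis | (561.2,127) |
| Knob angle | about 24° |
| Driver bar | about 31° |

The heights match the text. I move over the pot now, keeping the jaw yaw of -72°, which clears the green neighbours.

```bash
python3 -m pendant '[{"linear":[60,24,0],"twist":0},{"linear":[120,48,0],"twist":0},{"linear":[180,72,0],"twist":0},{"linear":[240,96,0],"twist":0},{"linear":[300,120,0],"twist":0},{"linear":[360,146,0],"twist":0},{"linear":[400,162,-20],"twist":0},{"linear":[424,172,-60],"twist":0},{"linear":[424,172,-100],"twist":0},{"linear":[424,172,-100],"twist":0},{"linear":[424,172,-100],"twist":0}]' 0
```

```text
time: 1.48
tool_pos: [584.4, -328.7, 128.3]
tcp_rot: [-3.141, -0.002, -1.262]
contact_force: [-0.5, -0.3, 0.3]
grip_width: 92.0
```

```bash
python3 -m pendant '[{"linear":[0,0,-40],"twist":0},{"linear":[0,0,-75],"twist":0},{"linear":[0,0,-88],"twist":0},{"linear":[0,0,-88],"twist":0},{"linear":[0,0,-88],"twist":0}]' 0; python3 -m pendant '[{"linear":[0,0,0],"twist":0},{"linear":[0,0,0],"twist":0},{"linear":[0,0,0],"twist":0},{"linear":[0,0,0],"twist":0},{"linear":[0,0,0],"twist":0},{"linear":[0,0,0],"twist":0},{"linear":[0,0,0],"twist":0},{"linear":[0,0,0],"twist":0}]' 255
```

```text
time: 2.1
tool_pos: [585.2, -328.9, 41.1]
tcp_rot: [-3.139, -0.003, -1.261]
contact_force: [-0.0, -0.4, 0.1]
grip_width: 92.0
time: 3.1
tool_pos: [584.0, -327.9, 38.7]
tcp_rot: [3.141, 0.0, -1.261]
contact_force: [0.6, 1.5, -0.3]
grip_width: 43.4
```

```bash
python3 -m pendant '[{"linear":[0,0,0],"twist":0},{"linear":[0,0,10],"twist":0},{"linear":[0,0,40],"twist":0},{"linear":[0,0,80],"twist":0},{"linear":[0,0,115],"twist":0},{"linear":[0,0,115],"twist":0},{"linear":[0,0,115],"twist":0}]'; python3 - <<'E'
from h import *
c,R,t,W=cap("side")
o=bot.get_obs(); print(o["tool_pos"],o["contact_force"],o["grip_width"])
p=R@np.array([584,-328,120.])+t; u=int(c["fx"]*p[0]/p[2]+c["cx"]); v=int(c["fy"]*p[1]/p[2]+c["cy"]); print(u,v)
cv2.imwrite("pics/lift.png",cv2.resize(c["frame"][v-50:v+50,u-50:u+50],None,fx=6,fy=6,interpolation=2))
E
```

```text
time: 3.98
tool_pos: [583.5, -327.7, 152.8]
tcp_rot: [3.141, 0.001, -1.261]
contact_force: [0.1, 0.2, -2.3]
grip_width: 43.7
[ 583.29156108 -327.53082712  152.07696099] [-1.17829591 -0.42000966 -1.15783195] 43.34794129832145
327 106
```

View pics/lift.png

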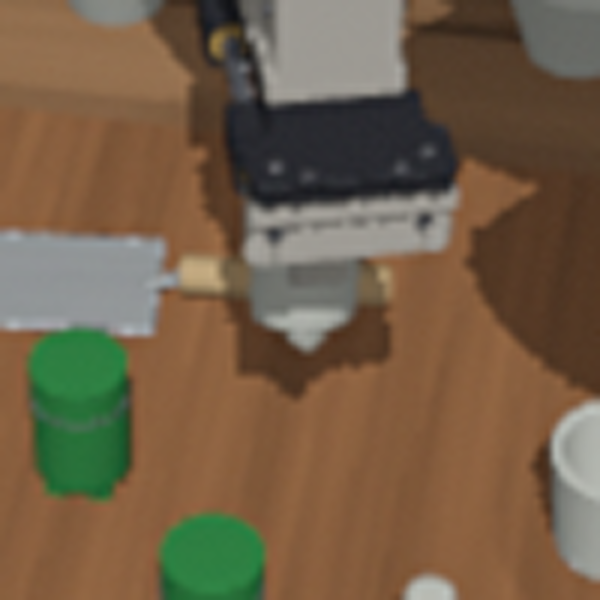

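The pot is held upright (opening 43.4 mm) with one foot facing the side camera, so its slots stand at about 52°. The bar is at about 31°, so the twist needed is about -21° (mod 90). I carry it over high and clear of the bottle.

```bash
python3 -m pendant '[{"linear":[0,0,25],"twist":0},{"linear":[-8,30,50],"twist":-5},{"linear":[-20,80,60],"twist":-10},{"linear":[-34,130,60],"twist":-15},{"linear":[-48,180,60],"twist":-21},{"linear":[-62,230,60],"twist":-21},{"linear":[-76,280,60],"twist":-21},{"linear":[-90,330,60],"twist":-21},{"linear":[-104,380,60],"twist":-21},{"linear":[-112,405,50],"twist":-21},{"linear":[-114.4,415,30],"twist":-21},{"linear":[-114.4,415,10],"twist":-21},{"linear":[-114.4,415,0],"twist":-21},{"linear":[-114.4,415,0],"twist":-21},{"linear":[-114.4,415,0],"twist":-21}]'; python3 - <<'E'
from m import *
for n in("top","side"):
    c,R,t,W=cap(n); np.savez(n+"1.npz",W=W)
    F=c["frame"]; d=np.hypot(W[...,0]-469.7,W[...,1]-87)
    S=W[(d<30)&(W[...,2]>114)&(W[...,2]<133)]; print(n,len(S),circ(S[:,:2],22), np.nanpercentile(S[:,2],3))
    r=W[(d<34)&(W[...,2]>64)&(W[...,2]<69)]; print("rim",len(r),circ(r[:,:2]))
    p=R@np.array([470,87,100.])+t; u=int(c["fx"]*p[0]/p[2]+c["cx"]); v=int(c["fy"]*p[1]/p[2]+c["cy"])
    cv2.imwrite(f"pics/ab_{n}.png",cv2.resize(F[v-50:v+50,u-50:u+50],None,fx=5,fy=5,interpolation=2))
o=bot.get_obs(); print(o["time"],o["tool_pos"],o["tcp_rot"],o["contact_force"])
E
```

```text
time: 5.9
tool_pos: [470.1, 86.8, 154.1]
tcp_rot: [-3.141, -0.0, -1.628]
contact_force: [0.4, -0.1, -1.4]
grip_width: 43.5m.py:4: RuntimeWarning: Mean of empty slice.
  x0=[*P.mean(0),r or 20]
  ret = um.true_divide(
Traceback (most recent call last):
  File "m.py", line 6, in circ
    return least_squares(f,x0,loss="soft_l1",f_scale=1).x
           ~~~~~~~~~~~~~^^^^^^^^^^^^^^^^^^^^^^^^^^^^^^^
ValueError: Initial guess is outside of provided bounds
```

```bash
python3 - <<'E'
from m import *
c,R,t,W=cap("side"); F=c["frame"]; d=np.hypot(W[...,0]-469.7,W[...,1]-87)
S=W[(d<30)&(W[...,2]>118)&(W[...,2]<140)]; print(len(S)); 
if len(S)>20: print(circ(S[:,:2],22))
r=W[(d<34)&(W[...,2]>64)&(W[...,2]<69)]; print("rim",len(r),circ(r[:,:2],26.5))
p=R@np.array([470,87,100.])+t; u=int(c["fx"]*p[0]/p[2]+c["cx"]); v=int(c["fy"]*p[1]/p[2]+c["cy"])
cv2.imwrite("pics/ab_side.png",cv2.resize(F[v-60:v+60,u-60:u+60],None,fx=5,fy=5,interpolation=2))
E
```

```text
0
rim 54 [470.27748084  87.67666006  26.5       ]
```

View pics/ab_side.png

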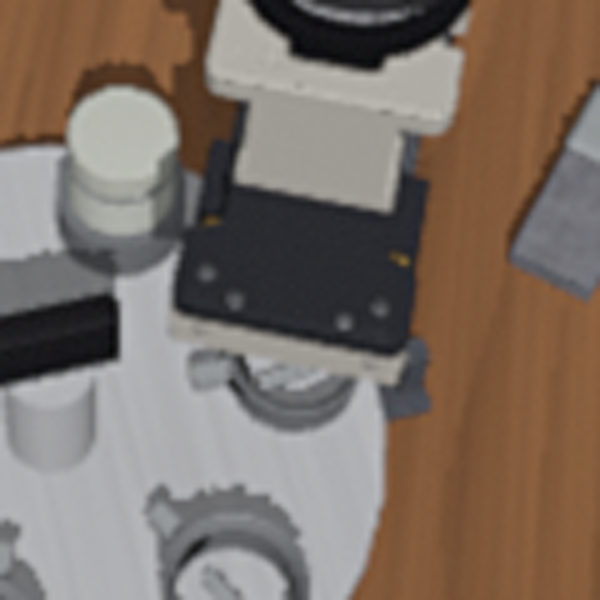

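The gripper hides the pot and nothing is in the way, so I go down by feel. The pot bottom is now at about 115. On the bar means TCP z of about 84.7, home about 78.7.

```bash
python3 -m pendant '[{"linear":[0,0,-20],"twist":0},{"linear":[0,0,-40],"twist":0},{"linear":[0,0,-46],"twist":0},{"linear":[0,0,-46],"twist":0},{"linear":[0,0,-46],"twist":0}]';python3 -m pendant '[{"linear":[0,0,-2],"twist":0},{"linear":[0,0,-4],"twist":0},{"linear":[0,0,-6],"twist":0},{"linear":[0,0,-6],"twist":0}]'
```

```text
time: 6.62
tool_pos: [470.3, 87.0, 108.5]
tcp_rot: [-3.14, 0.0, -1.628]
contact_force: [0.0, -0.6, -1.5]
grip_width: 43.0
time: 7.12
tool_pos: [469.6, 87.0, 101.6]
tcp_rot: [3.141, -0.0, -1.627]
contact_force: [0.8, -0.2, -1.3]
grip_width: 43.5
```

```bash
python3 -m pendant '[{"linear":[0,0,-1.5],"twist":0},{"linear":[0,0,-3],"twist":0},{"linear":[0,0,-4],"twist":0},{"linear":[0,0,-4],"twist":0}]';python3 -m pendant '[{"linear":[0,0,-1.5],"twist":0},{"linear":[0,0,-3],"twist":0},{"linear":[0,0,-4],"twist":0},{"linear":[0,0,-4],"twist":0}]'
```

```text
time: 7.62
tool_pos: [469.6, 87.0, 97.7]
tcp_rot: [3.141, -0.0, -1.627]
contact_force: [0.6, -0.5, -2.4]
grip_width: 43.4
time: 8.12
tool_pos: [469.6, 87.0, 93.6]
tcp_rot: [3.141, -0.0, -1.628]
contact_force: [0.1, 0.4, -1.5]
grip_width: 43.7
```

```bash
for i in 1 2 3; do python3 -m pendant '[{"linear":[0,0,-1],"twist":0},{"linear":[0,0,-2],"twist":0},{"linear":[0,0,-2],"twist":0}]' | grep -E 'pos|force'; done
```

```text
tool_pos: [469.6, 87.0, 91.7]
contact_force: [-0.0, 0.8, -2.5]
tool_pos: [469.6, 87.0, 89.7]
contact_force: [-0.3, 0.3, -2.1]
tool_pos: [469.5, 87.1, 87.9]
contact_force: [-2.7, 0.9, 3.3]
```

```bash
for i in 1 2 3 4; do python3 -m pendant '[{"linear":[0,0,-0.5],"twist":0},{"linear":[0,0,-1],"twist":0},{"linear":[0,0,-1],"twist":0}]' | grep -E 'pos|force'; done
```

```text
tool_pos: [469.5, 87.1, 86.6]
contact_force: [-2.7, 2.1, 3.9]
tool_pos: [469.5, 87.1, 85.6]
contact_force: [-3.7, 2.6, 2.7]
tool_pos: [469.6, 87.0, 84.6]
contact_force: [-2.8, 2.5, 2.4]
tool_pos: [469.7, 87.0, 83.8]
contact_force: [-3.4, 3.7, 4.9]
```

```bash
for i in 1 2; do python3 -m pendant '[{"linear":[0,0,-0.4],"twist":0},{"linear":[0,0,-0.7],"twist":0},{"linear":[0,0,-0.7],"twist":0}]' | grep -E 'pos|force'; done
```

```text
tool_pos: [469.6, 87.0, 82.8]
contact_force: [-2.8, 2.2, 0.9]
tool_pos: [469.5, 87.0, 82.2]
contact_force: [-4.6, 2.8, 1.9]
```

There is no bar contact at TCP 82.2, below the 84.7 expected on the bar. The slots seem to be over the bar already, so I press on in small steps.

```bash
for i in 1 2 3; do python3 -m pendant '[{"linear":[0,0,-0.5],"twist":0},{"linear":[0,0,-1],"twist":0},{"linear":[0,0,-1],"twist":0}]' | grep -E 'pos|force'; done
```

```text
tool_pos: [469.6, 87.0, 81.2]
contact_force: [-4.6, 2.7, 1.9]
tool_pos: [469.6, 87.0, 80.2]
contact_force: [-3.9, 2.6, 1.3]
tool_pos: [469.5, 87.0, 79.2]
contact_force: [-5.0, 2.5, 1.0]
```

```bash
for i in 1 2 3; do python3 -m pendant '[{"linear":[0,0,-0.3],"twist":0},{"linear":[0,0,-0.5],"twist":0},{"linear":[0,0,-0.5],"twist":0}]' | grep -E 'pos|force'; done
```

```text
tool_pos: [469.5, 87.0, 78.8]
contact_force: [-3.6, 1.5, 1.8]
tool_pos: [469.6, 86.9, 78.6]
contact_force: [-5.0, 2.3, 5.0]
tool_pos: [469.7, 86.9, 78.6]
contact_force: [-7.3, 0.9, 10.3]
```

A firm floor appears at TCP 78.6, the computed home height, with about 10 N of push. I release, retreat and check.

```bash
python3 -m pendant '[{"linear":[0,0,0.5],"twist":0},{"linear":[0,0,0.5],"twist":0},{"linear":[0,0,0.5],"twist":0},{"linear":[0,0,0.5],"twist":0},{"linear":[0,0,0.5],"twist":0},{"linear":[0,0,0.5],"twist":0}]' 0; python3 -m pendant '[{"linear":[0,0,20],"twist":0},{"linear":[0,0,60],"twist":0},{"linear":[-20,-30,100],"twist":0},{"linear":[-40,-80,130],"twist":0},{"linear":[-60,-130,150],"twist":0},{"linear":[-70,-180,150],"twist":0},{"linear":[-70,-230,150],"twist":0},{"linear":[-70,-230,150],"twist":0},{"linear":[-70,-230,150],"twist":0}]'
python3 - <<'E'
from m import *
ims=[]
for n in("top","side"):
    c,R,t,W=cap(n); d=np.hypot(W[...,0]-469.7,W[...,1]-87); F=c["frame"]
    T=W[(d<30)&(W[...,2]>104)&(W[...,2]<118)]; print(n,len(T),np.median(T,0),(T.max(0)+T.min(0))/2)
    A=np.c_[T[:,:2],np.ones(len(T))]; q=T[:,2]<np.median(T[:,2])+2; print("plane",np.linalg.lstsq(A[q],T[q,2],rcond=None)[0][:2])
    # others for comparison
    for a in(60,120,180):
        th=np.radians(203.4+a); g=np.array([561.2+100*np.cos(th),127+100*np.sin(th)]); m=(np.hypot(W[...,0]-g[0],W[...,1]-g[1])<30)&(W[...,2]>104)&(W[...,2]<118); print("  ref",np.median(W[m][:,2]),((W[m].max(0)+W[m].min(0))/2)[:2]-g)
    p=R@np.array([520,100,80.])+t; u=int(c["fx"]*p[0]/p[2]+c["cx"]); v=int(c["fy"]*p[1]/p[2]+c["cy"]); ims.append(cv2.resize(F[v-75:v+75,u-65:u+65],None,fx=3,fy=3,interpolation=2))
cv2.imwrite("pics/home.png",np.hstack(ims))
E
```

```text
time: 14.5
tool_pos: [469.7, 87.0, 78.3]
tcp_rot: [-3.142, -0.0, -1.627]
contact_force: [0.8, 0.3, 0.4]
grip_width: 91.4
time: 15.62
tool_pos: [399.4, -142.5, 228.1]
tcp_rot: [3.141, 0.001, -1.628]
contact_force: [-0.1, 0.2, -0.8]
grip_width: 91.8
top 488 [467.99775291  84.48274963 109.42477971] [468.00910303  85.47774914 108.78486379]
plane [0.00488557 0.00937591]
  ref 109.48841414763729 [ 0.29454244 -1.54266282]
  ref 109.32345080519488 [-0.89845082 -0.72663247]
  ref 109.27927712946354 [-1.2100514  -0.36399607]
side 391 [469.97401155  89.22442211 110.56051499] [470.11759235  88.08234425 109.5115765 ]
plane [-0.00923936 -0.04607118]
  ref 110.52480946313516 [1.27296605 1.3691555 ]
  ref 110.61423485564723 [0.30042608 2.67754902]
  ref 110.63204245151195 [0.54852037 1.7294213 ]
```

View pics/home.png

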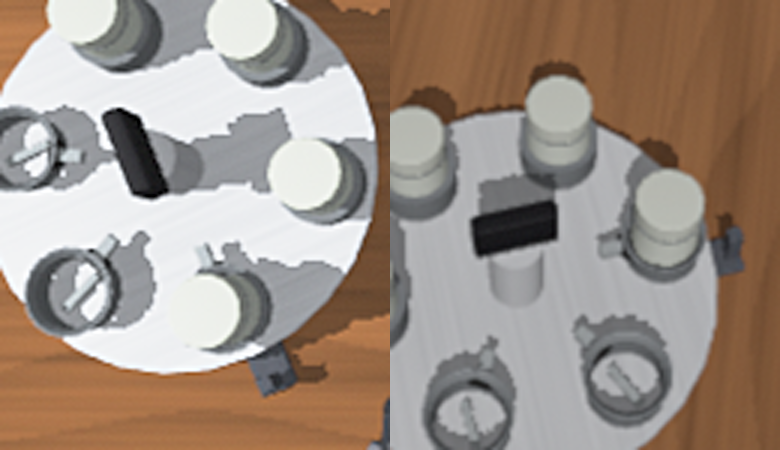

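The pot is home: its top is level with the three fixed pots within 0.1 mm in both views (109.42 against about 109.36, and 110.56 against about 110.59), and it is centred and upright. Now the knob: axis (561.2,127), with the jaws across its thickness at yaw -65.5°.

```bash
python3 -m pendant '[{"linear":[30,50,0],"twist":6},{"linear":[60,100,0],"twist":12},{"linear":[90,150,0],"twist":18},{"linear":[120,200,0],"twist":24},{"linear":[150,250,0],"twist":28},{"linear":[161.5,270,-20],"twist":28},{"linear":[161.5,270,-50],"twist":28},{"linear":[161.5,270,-50],"twist":28},{"linear":[161.5,270,-50],"twist":28}]' 100; python3 -m pendant '[{"linear":[0,0,-25],"twist":0},{"linear":[0,0,-50],"twist":0},{"linear":[0,0,-72],"twist":0},{"linear":[0,0,-72],"twist":0},{"linear":[0,0,-72],"twist":0}]'
```

```text
time: 16.85
tool_pos: [561.4, 127.6, 179.5]
tcp_rot: [-3.14, -0.0, -1.138]
contact_force: [0.3, -0.3, -0.0]
grip_width: 55.8
time: 17.48
tool_pos: [562.2, 127.0, 108.2]
tcp_rot: [-3.139, -0.001, -1.139]
contact_force: [0.2, -0.3, 0.1]
grip_width: 56.0
```

```bash
python3 -m pendant '[{"linear":[0,0,0],"twist":0},{"linear":[0,0,0],"twist":0},{"linear":[0,0,0],"twist":0},{"linear":[0,0,0],"twist":0},{"linear":[0,0,0],"twist":0},{"linear":[0,0,0],"twist":0}]' 255
```

```text
time: 18.23
tool_pos: [560.5, 128.3, 106.4]
tcp_rot: [3.141, 0.002, -1.139]
contact_force: [-2.3, 5.4, 1.5]
grip_width: 13.6
```

Gripped. The wheel axis lies about 1.3 mm further to +y, so I correct for that and turn +60° in two stages.

```bash
python3 -m pendant '[{"linear":[-0.6,1.3,0],"twist":2},{"linear":[-0.6,1.3,0],"twist":5},{"linear":[-0.6,1.3,0],"twist":9},{"linear":[-0.6,1.3,0],"twist":13},{"linear":[-0.6,1.3,0],"twist":17},{"linear":[-0.6,1.3,0],"twist":21},{"linear":[-0.6,1.3,0],"twist":25},{"linear":[-0.6,1.3,0],"twist":30},{"linear":[-0.6,1.3,0],"twist":30}]'; python3 -c "
from plant import bot;o=bot.get_obs();print(o['moment'],o['tcp_rot'])"
```

```text
time: 19.35
tool_pos: [560.6, 128.2, 106.4]
tcp_rot: [3.141, -0.0, -0.614]
contact_force: [0.4, -0.2, 0.6]
grip_width: 14.0
[0.1415646  0.0117266  0.27930525] [ 3.14143043e+00 -3.28698481e-04 -6.14491429e-01]
```

```bash
python3 -m pendant '[{"linear":[0,0,0],"twist":4},{"linear":[0,0,0],"twist":8},{"linear":[0,0,0],"twist":12},{"linear":[0,0,0],"twist":16},{"linear":[0,0,0],"twist":20},{"linear":[0,0,0],"twist":24},{"linear":[0,0,0],"twist":27},{"linear":[0,0,0],"twist":30},{"linear":[0,0,0],"twist":30},{"linear":[0,0,0],"twist":30},{"linear":[0,0,0],"twist":30}]'; python3 - <<'E'
from m import *
o=bot.get_obs();print(o['moment'],o['tcp_rot'])
c,R,t,W=cap("side"); p=R@np.array([550,120,80.])+t; u=int(c["fx"]*p[0]/p[2]+c["cx"]); v=int(c["fy"]*p[1]/p[2]+c["cy"])
cv2.imwrite("pics/turn.png",cv2.resize(c["frame"][v-80:v+80,u-90:u+90],None,fx=3,fy=3,interpolation=2))
E
```

```text
time: 20.72
tool_pos: [560.8, 128.2, 106.4]
tcp_rot: [3.141, -0.001, -0.093]
contact_force: [1.7, -1.1, -1.0]
grip_width: 13.8
[-0.17426676 -0.26149523 -0.34592939] [ 3.14146714e+00 -5.75307059e-04 -9.25419657e-02]
```

View pics/turn.png

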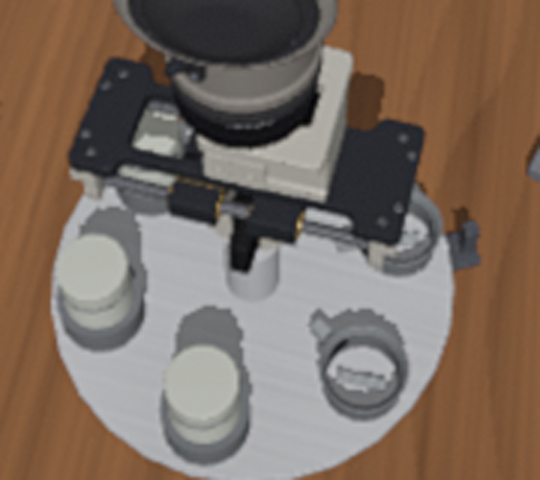

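The wheel has turned the right way, with an empty pocket at the pointer post (in the crop, pocket about (400,235), post (465,245)). I release upward and measure the knob angle.

```bash
python3 -m pendant '[{"linear":[0,0,0],"twist":0},{"linear":[0,0,0],"twist":0},{"linear":[0,0,0],"twist":0},{"linear":[0,0,0],"twist":0},{"linear":[0,0,0],"twist":0}]' 100; python3 -m pendant '[{"linear":[0,0,30],"twist":0},{"linear":[0,0,70],"twist":0},{"linear":[0,0,120],"twist":0},{"linear":[-40,-50,130],"twist":0},{"linear":[-70,-100,130],"twist":0},{"linear":[-100,-150,130],"twist":0},{"linear":[-130,-200,130],"twist":0},{"linear":[-150,-250,130],"twist":0},{"linear":[-150,-280,130],"twist":0},{"linear":[-150,-280,130],"twist":0},{"linear":[-150,-280,130],"twist":0}]'
python3 - <<'E'
from m import *
ims=[]
for n in("top","side"):
    c,R,t,W=cap(n); F=c["frame"]
    d=np.hypot(W[...,0]-561,W[...,1]-127.5); k=W[(d<35)&(W[...,2]>128)&(W[...,2]<145)]
    print(n,"knob",cv2.minAreaRect(k[:,:2].astype(np.float32)))
    for a in range(0,360,60):
        th=np.radians(203.4+a); g=np.array([561.2+100*np.cos(th),127+100*np.sin(th)]); m=(np.hypot(W[...,0]-g[0],W[...,1]-g[1])<30)&(W[...,2]>60)&(W[...,2]<118); m2=m&(W[...,2]>104); q=W[m2] if m2.sum()>50 else W[m]; print("  ",a,len(q),np.median(q[:,2]).round(2),(((q.max(0)+q.min(0))/2)[:2]-g).round(1))
    o=W[231,370] if n=="top" else None
    if n=="top": print("bottle",o,"cup",W[268,450])
    p=R@np.array([550,120,80.])+t; u=int(c["fx"]*p[0]/p[2]+c["cx"]); v=int(c["fy"]*p[1]/p[2]+c["cy"]); ims.append(cv2.resize(F[v-75:v+75,u-65:u+65],None,fx=3,fy=3,interpolation=2))
cv2.imwrite("pics/end.png",np.hstack(ims)); o=bot.get_obs(); print(o["time"],o["contact_force"])
E
```

```text
time: 21.4
tool_pos: [560.6, 128.3, 106.4]
tcp_rot: [3.142, -0.0, -0.092]
contact_force: [-0.0, 0.3, 0.5]
grip_width: 55.0
time: 22.78
tool_pos: [410.5, -151.1, 236.3]
tcp_rot: [-3.141, 0.0, -0.092]
contact_force: [0.2, -0.3, -0.3]
grip_width: 55.8
top knob ((560.7257080078125, 125.91297912597656), (54.154788970947266, 14.075939178466797), 83.7486343383789)
   0 266 64.36 [-0.2 -1.7]
   60 463 109.32 [ 0.2 -2.5]
   120 442 109.43 [-1.  -1.9]
   180 434 109.22 [-1.1 -1.1]
   240 455 109.06 [-0.8 -1.3]
   300 260 64.2 [-1.1 -1.1]
bottle [ 499.37990052 -155.27830631  344.90094074] cup [ 440.67204738 -348.4497753     3.8258978 ]
side knob ((561.8638916015625, 128.30587768554688), (53.961421966552734, 13.675942420959473), 83.78532409667969)
   0 233 65.37 [1.5 0.8]
   60 344 110.52 [1.3 0.8]
   120 364 110.43 [0.5 1.7]
   180 435 110.6 [0.7 1.4]
   240 503 110.58 [0.4 0.7]
   300 275 65.49 [0.8 0.5]
22.875 [-0.0192677   1.33320398 -0.52268698]
```

View pics/end.png

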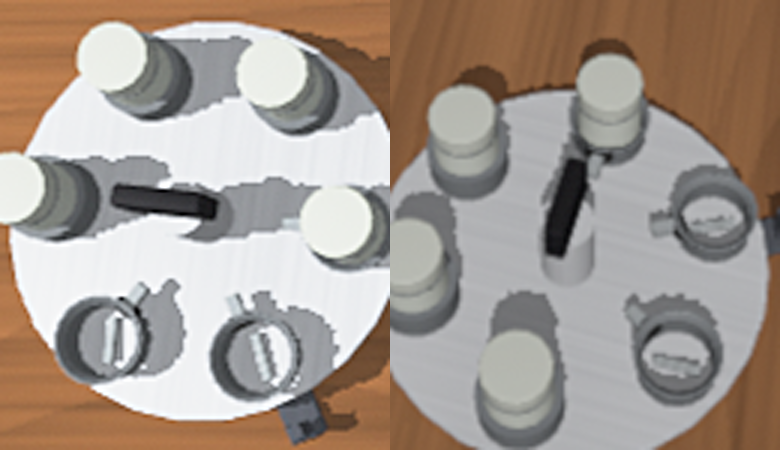

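The knob went from 24.5° to 83.8°, a turn of about 59.2° (1.033 rad). The pot is still level with its neighbours, and the empty pocket stands at the pointer. I hand in.

```bash
python3 -c "
from plant import bot;print(bot.close_job());o=bot.get_obs();print(o['time'],o['contact_force'])"
```

```text
the job is handed in; nothing more can be done
None
the job is handed in; nothing more can be done
```

I put the white pot fully home in the pocket at the pointer, turned the carousel one click anticlockwise by its knob, and handed the job in at about 23 s. No verdict was reported.

- **Pot:** I pre-set its angle from the pictures (slots about 52°, bar about 31°), so it went straight over the bar with no turning by feel needed. It met a firm floor at TCP z 78.6 mm, the expected home height. The highest push I read was about 10 N.
- **Seating:** After the turn, its top was level with the three fixed pots to about 0.2 mm in both views, and it looked upright and centred.
- **Carousel:** The knob turned 59.2° (1.033 rad), within tolerance of one click. The next empty pocket stands at the pointer.
- **Checks that disagreed or failed:**
  - The two cameras differed by about 2 mm throughout, so I averaged them.
  - With the knob still gripped at +60°, the tool read about -0.35 N m, where I expected roughly zero. The angle measured after release was fine.
  - The final check of the bottle failed because the gripper hid it from the camera. I never touched it knowingly, and the cup read unmoved.

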